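# Put the washed cake-roller fittings back on their spindle stands

### The job

Put the washed cake-roller fittings back on their spindle stands in the order they go on the roller. On the orange-footed stand: the cream flange at the bottom (hub up), the steel collar on it, and the orange knob on top; on the blue-footed stand: the brass bush at the bottom and the blue knob on top, every piece sitting flat and fully down on what is below it. Leave the amber jar and the white timer standing where they are.

Things in the scene. Friction and masses are not known exactly. Their poses are not given: they have to be found in the camera images.
- orange_stand: Fixed stand with a bright orange round foot, 100 mm across and 12 mm thick, and a plain upright steel spindle in its centre, 17 mm in diameter, with a slightly tapered tip (last 7 mm) ending 80 mm above the bench. Origin: centre of the foot's underside, on the bench; z up along the spindle.
- blue_stand: The same stand with a blue foot (100 mm across, 12 mm thick) and a shorter 17 mm steel spindle, its tip 56 mm above the bench. Origin: centre of the foot's underside, on the bench; z up along the spindle.
- flange: Cream painted roller flange, loose, about 160 g, lying flat, hub up: a disc 70 mm across and 8 mm thick with six dark bolt dots, and on it a hub 46 mm across and 20 mm tall (28 mm in all). A 25 mm bore goes right through. Grip it by the hub. Origin: centre of the underside; z up along the axis (yaw does not matter, it is round).
- collar: Plain bright steel spacer collar, loose, about 230 g, standing on end: tube 46 mm across and 26 mm tall, with a 25 mm bore right through. Origin: centre of the underside; z up along the axis (yaw does not matter, it is round).
- bush: Brass-coloured bearing bush, loose, about 400 g, standing on end: tube 54 mm across and 30 mm tall, with a 25 mm bore right through. Origin: centre of the underside; z up along the axis (yaw does not matter, it is round).
- orange_knob: Bright orange ribbed clamp knob with a white dot on its closed top, loose, about 70 g, standing mouth down: 48 mm across (50 mm over the ribs), 32 mm tall. From below it has a blind 25 mm bore, 24 mm deep, which drops over a spindle's tip; it slides on without turning. Origin: centre of the underside; z up along the axis (yaw does not matter, it is round).
- blue_knob: Blue ribbed clamp knob with a white dot on its closed top, loose, about 70 g, same size and shape as the orange knob: 48 mm across (50 mm over the ribs), 32 mm tall, blind 25 mm bore from below, 24 mm deep; it slides on without turning. Origin: centre of the underside; z up along the axis (yaw does not matter, it is round).
- jar: Bystander: small amber glass jar with a steel lid and a paper label, 48 mm across, 62 mm tall, standing loose. Origin: centre of its underside.
- timer: Bystander: round white kitchen timer with a red dial knob, 54 mm across, 38 mm tall, standing loose. Origin: centre of its underside.

How it is judged:
At the end, for the whole second after the job is handed in: Orange stand, from below: flange, collar, orange knob (undersides 12, 40, 66 mm above the bench); blue stand: bush, blue knob (12, 42 mm); each within 8 mm of the spindle axis, 4 mm of that height, upright to 0.1 rad, released and at rest (horizontal distance between each of flange, collar, orange_knob and orange_stand below 0.008 m and z of flange in the frame of orange_stand between 0.008 and 0.016 m and angle between each of flange, collar, orange_knob, bush, blue_knob's own z axis and vertical below 0.1 rad and linear speed of each of flange, collar, orange_knob, bush, blue_knob below 0.02 m/s and angular speed of each of flange, collar, orange_knob, bush, blue_knob below 0.2 rad/s and z of collar in the frame of orange_stand between 0.036 and 0.044 m and z of orange_knob in the frame of orange_stand between 0.062 and 0.07 m and horizontal distance between each of bush, blue_knob and blue_stand below 0.008 m and z of bush in the frame of blue_stand between 0.008 and 0.016 m and z of blue_knob in the frame of blue_stand between 0.038 and 0.046 m); the robot touches nothing.
It fails at once if the amber jar is knocked over or shifted by more than 30 mm (distance of jar from where it was at the start of the episode above 0.03 m or angle between jar's own z axis and vertical above 0.5 rad).
It fails at once if the timer is knocked over or shifted by more than 30 mm (distance of timer from where it was at the start of the episode above 0.03 m or angle between timer's own z axis and vertical above 0.5 rad).
It also fails if it takes over 128 s, if anything falls off the work surface, if the arm or the gripper's body presses on something with over 40 N, if the wrist force passes 120 N, or if a joint passes its speed limit or range.

### The arm

A 7-joint arm with a two-finger parallel gripper is mounted at the origin on the work surface. World frame = base frame: x ahead of the robot, y to its left, z up, the work surface at z = 0. Lengths are in m, angles in rad, forces in N, time in s.
With the tool pointing down it reaches from about 0.35 to 0.9 m from the base axis. Payload 8.1 kg.
Tool frame: the origin (TCP) lies at the very end of the fingers, on their centre line; the grasp point (between the pads) lies 19 mm behind it; z points along the fingers, y is the line along which they close (so a half turn about z gives the same grasp; the last joint's range is limited). The gripper opens to 92 mm and grips with 3 to 60 N. Pads are 19 mm wide; open, the fingers measure 130 mm over their backs; the gripper's body (75 mm by 190 mm) begins 47 mm behind the grasp point.
Start: joints at [1.18, 0.434, 0.025, 1.573, -0.012, 1.134, -0.075], TCP at [0.177, -0.599, 0.227] pointing down, gripper open.
Joint ranges: [-2.62, 2.62], [-0.44, 2.09], [-1.27, 1.32], [0.08, 2.57], [-1.32, 4.46], [0.12, 2], [-2.74, 2.74]. Speed limits (rad/s): [2.22, 2.22, 3.01, 3.01, 3.14, 3.14, 3.14].

### API

Orientations are given as a rotation vector (axis times angle).
In Python, from cell import arm gives the robot as it stands.
- The arm moves only by the shell command python3 -m pendant 'ROWS' [FORCE]. ROWS is a JSON object of lists of equal length, an entry for each row: "slide": the shift along the tool's x, y, z in units of 0.3 m (1.0 is 0.3 m), a list of three; "dr": the turn, a rotation vector about the tool's x, y, z in units of 0.12 rad (1.0 is 0.12 rad), a list of three; "claw": the opening, from 0 (shut) to 1 (fully open). In form: {"slide": [[tx, ty, tz], ...], "dr": [[ax, ay, az], ...], "claw": [claw, ...]}. A call has 1 to 10 rows; each row shifts and turns the commanded pose from where the row before left it, along the tool's axes as they then stand; what a row does not reach is not made up. A row lasts 1/10 s, in which the tool goes at most 50 mm and 8.59 degrees, less where a joint would pass 70% of its speed; a pose out of reach is approached as far as the arm can. A call with a number of a shift or a turn outside -1 to 1 is refused whole. A call with a gripper value outside its range is refused whole. The fingers move at their own pace and stop on an object; FORCE is the grip in N (left out, the last holds). Time passes only in rows, so rows that do not move let the fingers close. It gives the time, the measured TCP pose, the force, the opening and the grip force at its end, in the units of the state.
- arm.observe(): the state, without advancing time (a new reading comes with each control period).
- arm.get_image(name): name is "scene" or "top"; returns the picture (480x640x3 uint8, red, green, blue); there is no depth.
- arm.calibration(name): a dict with "K" (3x3 intrinsics, pixels), "xyz" and "orientation" of the camera in the world. Camera axes: x right, y up, looking along -z (the intrinsics and any distortion apply to the point x, -y, -z); pixel columns grow to the right and rows downward; lengths in m; the calibration is good to about 2 mm. A picture is of the moment at which its call begins. calibration takes no time and is no camera call.
- arm.sign_off(): hands the job in; it is judged then, once.
The state is a dict: "clock": time; "joints": joint angles; "dq": joint speeds; "joint_efforts": joint torques, N m; "position": TCP position; "ee_rot": TCP orientation; "force": force on the tool from outside, world axes, zero at the start; "ft_torque": the same for the moment, N m; "width": opening from 0.0 (shut) to 1.0 (fully open); "gripper_force": force on a finger pad.
Only numpy, scipy, OpenCV 4.12 (cv2) and the standard library are available. Lean on these libraries where they do the work, as an engineer would, in place of code of your own. Each camera call takes 0.05 s, during which the arm holds its last target. There are 200 camera calls.

## Working session

There is one attempt and no reset: what is moved stays moved. The work goes in short steps, Python scripts to look and compute and a shell command to move; the robot and the scene stay as the last step left them, time stands still between calls to the robot, and variables do not carry over. Pictures are saved under pics/ and viewed, at most 14 in all, crops included, and the job is handed in when it is done.

```bash
mkdir -p pics; ls
python3 - <<'E'
from cell import arm
import cv2
for n in("scene","top"):
    cv2.imwrite(f"pics/{n}0.png",arm.get_image(n)[:,:,::-1]); print(n,arm.calibration(n))
print(arm.observe())
E
```

```text
pics
scene {'K': array([[484.98257379,   0.        , 327.17641734],
       [  0.        , 484.98257379, 242.67119147],
       [  0.        ,   0.        ,   1.        ]]), 'xyz': array([ 1.07834685, -0.34631626,  0.74245558]), 'orientation': array([0.65440405, 0.37997212, 0.95343617])}
top {'K': array([[595.15973884,   0.        , 315.45491722],
       [  0.        , 595.15973884, 233.82727002],
       [  0.        ,   0.        ,   1.        ]]), 'xyz': array([ 0.41496373, -0.00762603,  1.12112794]), 'orientation': array([ 0.09145193, -0.10279335, -1.57851297])}
{'clock': 0.1, 'joints': array([ 1.18039763,  0.43513937,  0.02496774,  1.57398636, -0.01160728,
        1.13397727, -0.07509135]), 'dq': array([-0.0019356 , -0.00242886,  0.0002943 , -0.00110043, -0.000322  ,
        0.00047747, -0.00143447]), 'joint_efforts': array([ 3.50725764e-03, -6.69130397e+01,  9.88287963e-01, -3.15148079e+01,
       -6.04436570e-02,  3.73067544e-02,  1.09717762e-04]), 'position': array([ 0.17723236, -0.59888465,  0.22603966]), 'ee_rot': array([-3.10781930e+00, -4.50233224e-01,  4.86015859e-04]), 'force': array([-0.26308128, -0.39106674,  0.11004001]), 'ft_torque': array([-0.00447252,  0.04726849, -0.02014951]), 'gripper_force': 0.0, 'width': 0.9995830597289055}
```

View pics/scene0.png

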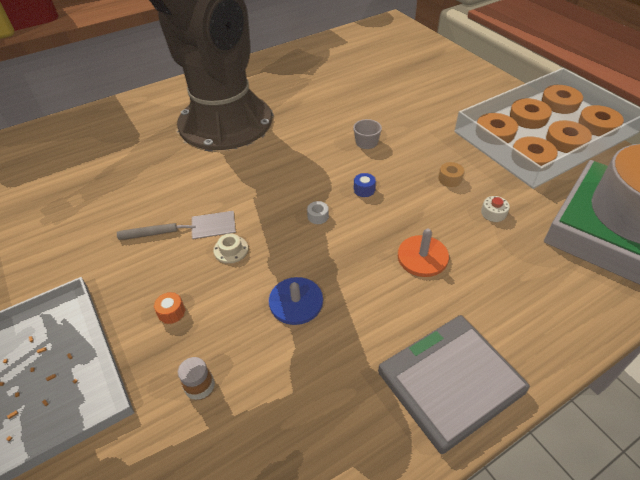

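View pics/top0.png

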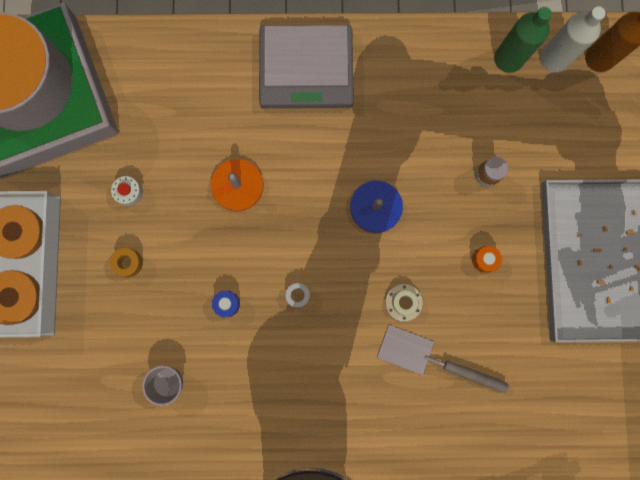

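The top view shows the orange stand at (237,185), blue stand (376,207), bush (125,263), blue knob (225,304), collar (297,295), flange (404,302) and orange knob (488,259). The bystanders are the jar at (491,172) and the timer at (125,190). The scene view shows the same layout with everything upright.

```bash
cat > h.py <<'E'
import numpy as np, cv2
from scipy.spatial.transform import Rotation as R
from cell import arm
def ray(n,u,v):
    c=arm.calibration(n); K=c["K"]
    d=R.from_rotvec(c["orientation"]).apply([(u-K[0,2])/K[0,0],-(v-K[1,2])/K[1,1],-1])
    return c["xyz"],d
def at(n,uv,z):
    o,d=ray(n,*uv); return (o+d*(z-o[2])/d[2])[:2]
def proj(n,p):
    c=arm.calibration(n); q=R.from_rotvec(c["orientation"]).inv().apply(np.array(p)-c["xyz"]); K=c["K"]
    return np.array([K[0,0]*q[0]/-q[2]+K[0,2],K[1,1]*-q[1]/-q[2]+K[1,2]])
def blob(img,uv,r,kind):
    h=cv2.cvtColor(img,cv2.COLOR_RGB2HSV).astype(int); H,S,V=h[...,0],h[...,1],h[...,2]
    m={"orange":(H<13)&(S>190)&(V>120),"blue":(H>105)&(H<130)&(S>130),"grey":(S<60),
       "cream":(S<110)&(V>90),"brass":(S>170)&(H>13)&(H<25)}[kind]
    w=np.zeros_like(m); u,v=map(int,uv); w[v-r:v+r,u-r:u+r]=1; m=(m&w).astype(np.uint8)
    cs,_=cv2.findContours(m,cv2.RETR_EXTERNAL,cv2.CHAIN_APPROX_NONE)
    c=cv2.convexHull(max(cs,key=cv2.contourArea)); M=cv2.moments(c)
    return np.array([M["m10"],M["m01"]])/M["m00"],cv2.boundingRect(c)
E
python3 - <<'E'
from h import *
I={n:arm.get_image(n) for n in("top","scene")}
T={"ostand":((237,185),(423,256),"orange",.012,40),"bstand":((376,207),(296,300),"blue",.012,40),"bush":((125,263),(451,174),"brass",.03,24),
"bknob":((225,304),(365,184),"blue",.032,24),"collar":((297,295),(318,212),"grey",.026,20),"flange":((404,302),(231,248),"cream",.008,24),"oknob":((488,259),(170,308),"orange",.032,24)}
for k,(a,b,kind,h,r) in T.items():
    o=[]
    for n,uv in(("top",a),("scene",b)):
        c,bb=blob(I[n],uv,r,kind); o+=[n,c.round(1),bb,at(n,c,h/2).round(4)]
    print(k,*o)
tips={"o":(232,173)}
for k,p in {"jar":((491,172),.03),"timer":((125,190),.02),"cup":((163,386),.03)}.items(): print(k,at("top",*p).round(3))
V=[cv2.resize(I["top"][v-28:v+28,u-28:u+28],(196,196),interpolation=0) for u,v in [T[k][0] for k in T]]+[cv2.resize(I["top"][40:60,:20],(196,196))]
cv2.imwrite("pics/crops.png",np.vstack([np.hstack(V[:4]),np.hstack(V[4:])])[:,:,::-1])
E
```

```text
ostand top [233.3 191.1] (211, 178, 51, 25) [0.6367 0.1391] scene [nan nan] (435, 272, 1, 1) [nan nan]
bstand top [376.1 206.2] (351, 181, 51, 51) [ 0.6051 -0.1321] scene [295.2 299.8] (269, 278, 53, 44) [ 0.605  -0.1314]h.py:20: RuntimeWarning: invalid value encountered in divide
  return np.array([M["m10"],M["m01"]])/M["m00"],cv2.boundingRect(c)
Traceback (most recent call last):
  File "h.py", line 19, in blob
    c=cv2.convexHull(max(cs,key=cv2.contourArea)); M=cv2.moments(c)
                     ~~~^^^^^^^^^^^^^^^^^^^^^^^^
ValueError: max() iterable argument is empty
```

Run:
```python
from h import *
for n,L in(("top",dict(of=(250,195),of2=(225,195),wood=(237,225),bush=(113,263),bush2=(125,274),wood2=(125,235),ok=(480,262),fl=(404,318),fl2=(404,290),wood3=(440,290))),("scene",dict(of=(410,258),wood=(423,290),bush=(451,182),bush2=(442,172),wood2=(470,190),ok=(170,318),fl=(220,256)))):
    h=cv2.cvtColor(arm.get_image(n),cv2.COLOR_RGB2HSV); print(n,{k:h[v,u].tolist() for k,(u,v) in L.items()})
```

```text
top {'of': [12, 234, 181], 'of2': [13, 251, 181], 'wood': [17, 140, 138], 'bush': [18, 203, 152], 'bush2': [18, 200, 154], 'wood2': [17, 142, 122], 'ok': [14, 255, 177], 'fl': [16, 34, 83], 'fl2': [21, 68, 158], 'wood3': [16, 138, 146]}
scene {'of': [10, 188, 216], 'wood': [16, 116, 185], 'bush': [16, 136, 126], 'bush2': [16, 151, 169], 'wood2': [16, 112, 161], 'ok': [9, 175, 131], 'fl': [24, 50, 211]}
```

```bash
sed -i 's/"orange":(H<13)&(S>190)&(V>120)/"orange":(H<16)\&(S>(175 if img.mean()<0 else 160))/; s/"brass":(S>170)/"brass":(S>(165 if r==24 else 128))/' h.py
cat > m.py <<'E'
from h import *
I={n:arm.get_image(n) for n in("top","scene")}
T={"ostand":((237,185),(423,256),"orange",.012,40),"bstand":((376,207),(296,300),"blue",.012,40),"bush":((125,263),(451,174),"brass",.03,24),
"bknob":((225,304),(365,184),"blue",.032,24),"collar":((297,295),(318,212),"grey",.026,20),"flange":((404,302),(231,248),"cream",.008,24),"oknob":((488,259),(170,308),"orange",.032,24)}
for k,(a,b,kind,h,r) in T.items():
    o=[]
    for n,uv in(("top",a),("scene",b)):
        try: c,bb=blob(I[n],uv,r if n=="top" else r-1 ,kind); o+=[n,c.round(1),bb,at(n,c,h/2).round(4)]
        except Exception as e: o+=[n,None]
    print(k,*o)
for k,p in {"jar":((491,172),.03),"timer":((125,190),.02),"cup":((163,386),.03)}.items(): print(k,at("top",*p).round(3))
V=[cv2.resize(I["top"][v-28:v+28,u-28:u+28],(196,196),interpolation=0) for u,v in [T[k][0] for k in T]]+[cv2.resize(I["top"][40:60,:20],(196,196))]
cv2.imwrite("pics/crops.png",np.vstack([np.hstack(V[:4]),np.hstack(V[4:])])[:,:,::-1])
E
python3 m.py
```

```text
ostand top [236.5 184.4] (210, 158, 54, 54) [0.6497 0.1331] scene [422.7 255.6] (398, 235, 51, 42) [0.6509 0.1327]
bstand top [376.1 206.2] (351, 181, 51, 51) [ 0.6052 -0.1321] scene [295.2 299.8] (269, 278, 53, 44) [ 0.6051 -0.1314]
bush top [125.7 261.9] (110, 247, 33, 30) [0.503  0.3368] scene [450.6 173.9] (438, 162, 26, 25) [0.5023 0.3369]
bknob top [224.9 303.6] (213, 291, 25, 26) [0.4242 0.1518] scene [364.1 180. ] (354, 174, 21, 13) [0.4119 0.1597]
collar top [297.1 294.9] (285, 283, 25, 25) [0.4388 0.0189] scene [317.4 212.1] (307, 201, 22, 23) [0.4385 0.0193]
flange top [403.6 302.3] (385, 284, 38, 38) [ 0.4232 -0.1796] scene [228.2 244.7] (208, 225, 42, 42) [ 0.4109 -0.1778]
oknob top [486.6 258.7] (472, 245, 30, 28) [ 0.5023 -0.3351] scene [169.1 307.6] (154, 292, 31, 32) [ 0.5021 -0.3337]
jar [ 0.664 -0.347]
timer [0.638 0.34 ]
cup [0.279 0.259]
```

View pics/crops.png

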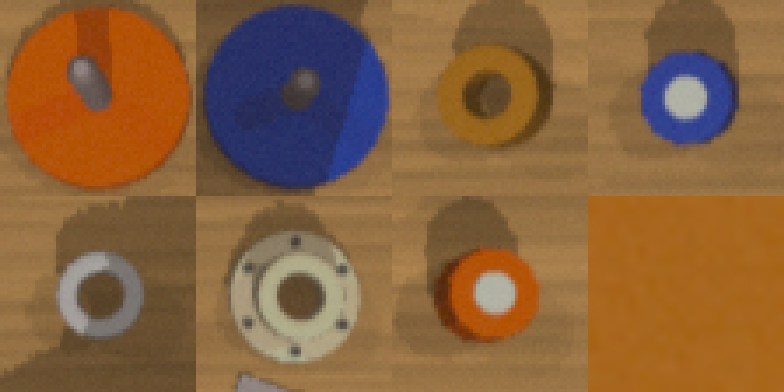

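Crops confirm the masks are clean, and the two views agree to about 1 mm. The next helper converts a target into tool-axis units.

```bash
cat > go.py <<'E'
import sys; from h import *
# slide total (units of 0.3 m) and dr total (units of .12 rad) to a world TCP target, tool down with x along world x
s=arm.observe(); Rt=R.from_rotvec(s["ee_rot"]); t=np.array(list(map(float,sys.argv[1:4])))
G=R.from_matrix(np.diag([1,-1,-1]))
print("clk",round(s["clock"],2),"pos",s["position"].round(4),"w",round(s["width"],3),"f",s["force"].round(1))
print("dr",((Rt.inv()*G).as_rotvec()/.12).round(3),"slide now-axes",(Rt.inv().apply(t-s["position"])/.3).round(3),"slide aligned",(G.apply(t-s["position"])/.3).round(3))
E
python3 go.py .4232 -.1796 .15
```

```text
clk 0.4 pos [ 0.1773 -0.5993  0.2266] w 0.999 f [-0.4  0.  -0.8]
dr [-1.000e-03  0.000e+00  2.398e+00] slide now-axes [ 1.183 -1.109  0.256] slide aligned [ 0.82  -1.399  0.255]
```

```bash
python3 -m pendant '{"slide":[[0,0,0],[0,0,0],[0,0,0],[0.07,-0.12,0.02],[0.07,-0.12,0.02],[0.07,-0.12,0.02],[0.07,-0.12,0.02],[0.07,-0.12,0.02],[0.07,-0.12,0.02],[0.07,-0.12,0.02]],"dr":[[0,0,0.8],[0,0,0.8],[0,0,0.8],[0,0,0],[0,0,0],[0,0,0],[0,0,0],[0,0,0],[0,0,0],[0,0,0]],"claw":[1,1,1,1,1,1,1,1,1,1]}' 20
python3 go.py .4232 -.1796 .15
```

```text
clock: 1.4
position: [0.3252, -0.3459, 0.1848]
ee_rot: [3.141, -0.001, 0.001]
force: [0.6, -0.9, -0.8]
width: 1.0
gripper_force: 0.0
clk 1.4 pos [ 0.3252 -0.3459  0.1848] w 1.0 f [ 0.6 -0.9 -0.8]
dr [ 0.005 -0.005 -0.003] slide now-axes [ 0.327 -0.555  0.116] slide aligned [ 0.327 -0.554  0.116]
```

```bash
python3 -m pendant '{"slide":[[0.065,-0.111,0.023],[0.065,-0.111,0.023],[0.065,-0.111,0.023],[0.065,-0.111,0.023],[0.067,-0.11,0.023],[0,0,0.1],[0,0,0.1],[0,0,0.1],[0,0,0],[0,0,0]],"dr":[[0,0,0],[0,0,0],[0,0,0],[0,0,0],[0,0,0],[0,0,0],[0,0,0],[0,0,0],[0,0,0],[0,0,0]],"claw":[1,1,1,1,1,1,1,1,1,1]}'
python3 go.py .4232 -.1796 .010
python3 - <<'E'
from h import *
V=[arm.get_image(n) for n in("top","scene")]
cv2.imwrite("pics/a.png",np.hstack([V[0][200:400,300:500],V[1][140:340,130:330]])[:,:,::-1])
E
```

```text
clock: 2.4
position: [0.4225, -0.1812, 0.0605]
ee_rot: [-3.141, 0.0, 0.002]
force: [0.4, 0.3, 0.4]
width: 1.0
gripper_force: 0.0
clk 2.4 pos [ 0.4225 -0.1812  0.0605] w 1.0 f [0.4 0.3 0.4]
dr [-0.002  0.008 -0.002] slide now-axes [ 0.003 -0.005  0.168] slide aligned [ 0.002 -0.005  0.168]
```

View pics/a.png

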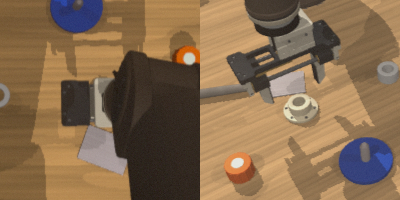

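Fingers straddle the flange (hub at about (300,103) in the right half), so I go down and close.

```bash
python3 -m pendant '{"slide":[[0.003,-0.005,0.06],[0,0,0.06],[0,0,0.048],[0,0,0],[0,0,0],[0,0,0],[0,0,0],[0,0,0],[0,0,0],[0,0,0]],"dr":[[0,0,0],[0,0,0],[0,0,0],[0,0,0],[0,0,0],[0,0,0],[0,0,0],[0,0,0],[0,0,0],[0,0,0]],"claw":[1,1,1,1,0,0,0,0,0,0]}' 20
python3 go.py .6503 .133 .15
```

```text
clock: 3.5
position: [0.4236, -0.1797, 0.0099]
ee_rot: [3.142, -0.0, 0.0]
force: [0.6, -0.3, 0.0]
width: 0.528
gripper_force: 0.0
clk 3.5 pos [ 0.4236 -0.1797  0.0099] w 0.528 f [ 0.6 -0.3  0. ]
dr [ 0.001 -0.001 -0.003] slide now-axes [ 0.756 -1.043 -0.467] slide aligned [ 0.756 -1.042 -0.467]
```

```bash
python3 -m pendant '{"slide":[[0,0,0],[0,0,0],[0,0,-0.1],[0,0,-0.12],[0,0,-0.12],[0,0,-0.12],[0.05,-0.07,0],[0.05,-0.07,0],[0.05,-0.07,0],[0.05,-0.07,0]],"dr":[[0,0,0],[0,0,0],[0,0,0],[0,0,0],[0,0,0],[0,0,0],[0,0,0],[0,0,0],[0,0,0],[0,0,0]],"claw":[0,0,0,0,0,0,0,0,0,0]}'
python3 go.py .6503 .133 .15
```

```text
clock: 4.5
position: [0.4836, -0.0949, 0.1476]
ee_rot: [3.142, -0.001, -0.001]
force: [0.1, -0.3, -2.2]
width: 0.492
gripper_force: 20.0
clk 4.5 pos [ 0.4836 -0.0949  0.1476] w 0.492 f [ 0.1 -0.3 -2.2]
dr [ 0.001  0.005 -0.005] slide now-axes [ 0.555 -0.76  -0.008] slide aligned [ 0.556 -0.76  -0.008]
```

```bash
python3 -m pendant '{"slide":[[0.07,-0.095,0],[0.07,-0.095,0],[0.07,-0.095,0],[0.07,-0.095,0],[0.07,-0.095,0],[0.07,-0.095,0],[0.07,-0.095,0],[0.065,-0.095,0],[0,0,0],[0,0,0]],"dr":[[0,0,0],[0,0,0],[0,0,0],[0,0,0],[0,0,0],[0,0,0],[0,0,0],[0,0,0],[0,0,0],[0,0,0]],"claw":[0,0,0,0,0,0,0,0,0,0]}'
python3 go.py .6503 .133 .115
python3 - <<'E'
from h import *
V=[arm.get_image(n) for n in("top","scene")]
print(proj("scene",(.6503,.133,.08))-[330,120],proj("top",(.6503,.133,.08))-[140,80])
cv2.imwrite("pics/b.png",cv2.resize(np.hstack([V[0][80:280,140:340],V[1][120:320,330:530]]),(800,400))[:,:,::-1])
E
```

```text
clock: 5.5
position: [0.6495, 0.1329, 0.1468]
ee_rot: [3.141, 0.002, -0.003]
force: [-0.1, -0.7, -1.6]
width: 0.496
gripper_force: 20.0
clk 5.5 pos [0.6495 0.1329 0.1468] w 0.496 f [-0.1 -0.7 -1.6]
dr [0.003 0.014 0.011] slide now-axes [ 0.003 -0.     0.106] slide aligned [ 0.003 -0.     0.106]
[ 97.7491758  109.75394798] [91.37538953 95.54213417]
```

View pics/b.png

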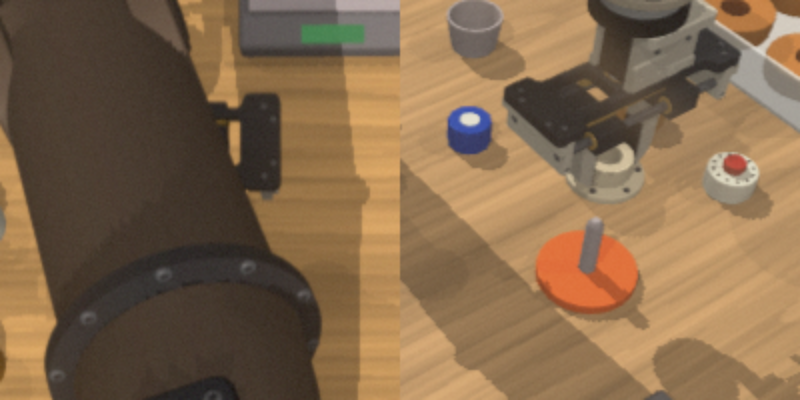

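The tip appears at (595,221) in the picture, against the predicted (595,219). The flange hangs level above it.

```bash
python3 -m pendant '{"slide":[[0.003,0,0.06],[0,0,0.06],[0,0,0.06],[0,0,0.06],[0,0,0.05],[0,0,0.05],[0,0,0.04],[0,0,0.02],[0,0,0],[0,0,0]],"dr":[[0,0,0],[0,0,0],[0,0,0],[0,0,0],[0,0,0],[0,0,0],[0,0,0],[0,0,0],[0,0,0],[0,0,0]],"claw":[0,0,0,0,0,0,0,0,0,0]}'
python3 go.py .6503 .133 .022
```

```text
clock: 6.6
position: [0.6513, 0.1324, 0.0282]
ee_rot: [-3.141, 0.0, -0.001]
force: [-0.6, -0.7, -1.8]
width: 0.495
gripper_force: 20.0
clk 6.6 pos [0.6513 0.1324 0.0282] w 0.495 f [-0.6 -0.7 -1.8]
dr [-0.002 -0.005 -0.002] slide now-axes [-0.004 -0.002  0.021] slide aligned [-0.003 -0.002  0.021]
```

```bash
python3 -m pendant '{"slide":[[-0.003,-0.002,0.01],[0,0,0.009],[0,0,0],[0,0,0],[0,0,0],[0,0,0],[0,0,0],[0,0,0],[0,0,-0.05],[0,0,-0.1]],"dr":[[0,0,0],[0,0,0],[0,0,0],[0,0,0],[0,0,0],[0,0,0],[0,0,0],[0,0,0],[0,0,0],[0,0,0]],"claw":[0,0,0,0.8,0.8,0.8,0.8,0.8,0.8,0.8]}'
python3 go.py .4388 .019 .15
```

```text
clock: 7.6
position: [0.6485, 0.1324, 0.0662]
ee_rot: [3.14, -0.0, -0.006]
force: [0.5, 0.1, 1.0]
width: 0.8
gripper_force: 0.0
clk 7.6 pos [0.6485 0.1324 0.0662] w 0.8 f [0.5 0.1 1. ]
dr [ 0.01   0.034 -0.001] slide now-axes [-0.7    0.378 -0.276] slide aligned [-0.699  0.378 -0.279]
```

```bash
python3 -m pendant '{"slide":[[0,0,-0.14],[0,0,-0.14],[-0.12,0.063,0],[-0.12,0.063,0],[-0.12,0.063,0],[-0.12,0.063,0],[-0.12,0.063,0],[-0.1,0.063,0],[0,0,0],[0,0,0]],"dr":[[0,0,0],[0,0,0],[0,0,0],[0,0,0],[0,0,0],[0,0,0],[0,0,0],[0,0,0],[0,0,0],[0,0,0]],"claw":[0.8,0.8,1,1,1,1,1,1,1,1]}'
python3 go.py .4388 .019 .006
python3 - <<'E'
from h import *
V=[arm.get_image(n) for n in("top","scene")]
print("base scene px",proj("scene",(.65,.133,.012))-[330,120])
cv2.imwrite("pics/c.png",cv2.resize(np.hstack([V[0][80:280,140:340],V[1][120:320,330:530]]),(800,400))[:,:,::-1])
E
```

```text
clock: 8.6
position: [0.4405, 0.0193, 0.1524]
ee_rot: [3.142, -0.002, 0.004]
force: [0.4, 0.4, -0.7]
width: 0.998
gripper_force: 0.0
clk 8.6 pos [0.4405 0.0193 0.1524] w 0.998 f [ 0.4  0.4 -0.7]
dr [ 0.001 -0.019 -0.009] slide now-axes [-0.007  0.001  0.488] slide aligned [-0.006  0.001  0.488]
base scene px [ 92.9008615  133.30038989]
```

View pics/c.png

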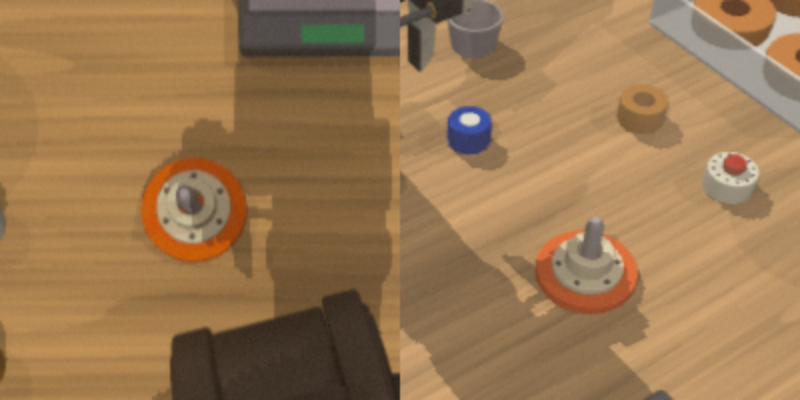

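The flange sits flat on the orange foot. Next is the collar.

```bash
Z='[0,0,0]'; python3 -m pendant '{"slide":[[-0.006,0.001,0.12],[0,0,0.12],[0,0,0.12],[0,0,0.09],[0,0,0.038],[0,0,0],[0,0,0],[0,0,0],[0,0,0],[0,0,0]],"dr":[[0,0,0],[0,0,0],[0,0,0],[0,0,0],[0,0,0],[0,0,0],[0,0,0],[0,0,0],[0,0,0],[0,0,0]],"claw":[1,1,1,1,1,1,0,0,0,0]}' 20
python3 -m pendant '{"slide":[[0,0,0],[0,0,0],[0,0,0],[0,0,0],[0,0,0]],"dr":[[0,0,0],[0,0,0],[0,0,0],[0,0,0],[0,0,0]],"claw":[0,0,0,0,0]}' 25
python3 go.py .6503 .133 .15
```

```text
clock: 9.7
position: [0.4389, 0.0192, 0.0055]
ee_rot: [-3.141, 0.001, -0.003]
force: [0.3, 0.9, 0.3]
width: 0.697
gripper_force: 0.0
clock: 10.2
position: [0.4384, 0.0191, 0.0049]
ee_rot: [3.141, -0.001, 0.0]
force: [-1.3, -0.1, 5.5]
width: 0.503
gripper_force: 25.0
clk 10.2 pos [0.4384 0.0191 0.0049] w 0.503 f [-1.3 -0.1  5.5]
dr [ 0.001 -0.002 -0.003] slide now-axes [ 0.706 -0.38  -0.484] slide aligned [ 0.706 -0.38  -0.484]
```

```bash
python3 -m pendant '{"slide":[[0,0,-0.08],[0,0,-0.13],[0,0,-0.14],[0,0,-0.14],[0.11,-0.06,0],[0.11,-0.06,0],[0.11,-0.06,0],[0.11,-0.06,0],[0.11,-0.06,0],[0.1,-0.06,0]],"dr":[[0,0,0],[0,0,0],[0,0,0],[0,0,0],[0,0,0],[0,0,0],[0,0,0],[0,0,0],[0,0,0],[0,0,0]],"claw":[0,0,0,0,0,0,0,0,0,0]}'
python3 -m pendant '{"slide":[[0.04,-0.02,0],[0,0,0],[0,0,0]],"dr":[[0,0,0],[0,0,0],[0,0,0]],"claw":[0,0,0]}'
python3 go.py .6503 .133 .052
python3 - <<'E'
from h import *
V=[arm.get_image(n) for n in("top","scene")]
cv2.imwrite("pics/d.png",cv2.resize(V[1][120:320,330:530],(400,400))[:,:,::-1])
E
```

```text
clock: 11.2
position: [0.6342, 0.1276, 0.1508]
ee_rot: [3.141, -0.001, -0.002]
force: [-0.3, 0.2, -2.1]
width: 0.503
gripper_force: 25.0
clock: 11.5
position: [0.6443, 0.1327, 0.1506]
ee_rot: [3.141, -0.0, -0.003]
force: [1.1, 0.2, -2.1]
width: 0.502
gripper_force: 25.0
clk 11.5 pos [0.6443 0.1327 0.1506] w 0.502 f [ 1.1  0.2 -2.1]
dr [ 0.007  0.018 -0.001] slide now-axes [ 0.021 -0.001  0.329] slide aligned [ 0.02  -0.001  0.329]
```

View pics/d.png

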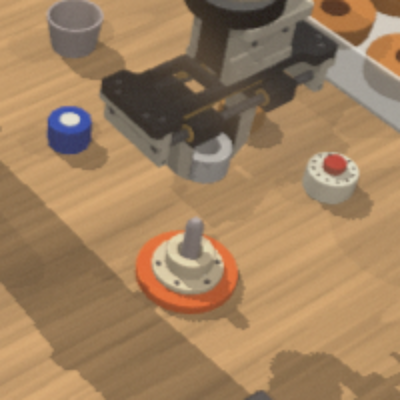

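The collar is held level above the spindle. I correct x, then lower it in two stages.

```bash
python3 -m pendant '{"slide":[[0.02,0,0],[0,0,0.04],[0,0,0.06],[0,0,0.06],[0,0,0.06],[0,0,0.06],[0,0,0.045],[0,0,0],[0,0,0]],"dr":[[0,0,0],[0,0,0],[0,0,0],[0,0,0],[0,0,0],[0,0,0],[0,0,0],[0,0,0],[0,0,0]],"claw":[0,0,0,0,0,0,0,0,0]}'
python3 go.py .6503 .133 .0455
```

```text
clock: 12.5
position: [0.6513, 0.1331, 0.0542]
ee_rot: [3.142, -0.001, -0.0]
force: [0.0, -0.1, -2.5]
width: 0.501
gripper_force: 25.0
clk 12.5 pos [0.6513 0.1331 0.0542] w 0.501 f [ 0.  -0.1 -2.5]
dr [ 0.     0.002 -0.003] slide now-axes [-0.003  0.     0.029] slide aligned [-0.003  0.     0.029]
```

```bash
python3 -m pendant '{"slide":[[-0.003,0,0.015],[0,0,0.014],[0,0,0],[0,0,0],[0,0,0],[0,0,0],[0,0,0],[0,0,0],[0,0,-0.1],[0,0,-0.14]],"dr":[[0,0,0],[0,0,0],[0,0,0],[0,0,0],[0,0,0],[0,0,0],[0,0,0],[0,0,0],[0,0,0],[0,0,0]],"claw":[0,0,0,0.8,0.8,0.8,0.8,0.8,0.8,0.8]}'
python3 go.py .5023 -.3345 .15
```

```text
clock: 13.5
position: [0.6486, 0.1326, 0.1159]
ee_rot: [3.14, -0.0, -0.008]
force: [1.4, 0.4, 0.1]
width: 0.803
gripper_force: 0.0
clk 13.5 pos [0.6486 0.1326 0.1159] w 0.803 f [1.4 0.4 0.1]
dr [ 0.011  0.042 -0.001] slide now-axes [-0.488  1.557 -0.109] slide aligned [-0.488  1.557 -0.114]
```

```bash
python3 -m pendant '{"slide":[[0,0,-0.1],[-0.04,0.12,0],[-0.04,0.13,0],[-0.04,0.13,0],[-0.04,0.13,0],[-0.04,0.13,0],[-0.04,0.13,0],[-0.04,0.13,0],[-0.04,0.13,0],[-0.04,0.13,0]],"dr":[[0,0,0],[0,0,0],[0,0,0],[0,0,0],[0,0,0],[0,0,0],[0,0,0],[0,0,0],[0,0,0],[0,0,0]],"claw":[0.8,0.8,0.8,0.9,1,1,1,1,1,1]}'
python3 -m pendant '{"slide":[[-0.04,0.13,0],[-0.04,0.13,0],[-0.04,0.12,0],[0,0,0],[0,0,0]],"dr":[[0,0,0],[0,0,0],[0,0,0],[0,0,0],[0,0,0]],"claw":[1,1,1,1,1]}'
python3 go.py .5023 -.3345 .01
python3 - <<'E'
from h import *
V=[arm.get_image(n) for n in("top","scene")]
cv2.imwrite("pics/e.png",cv2.resize(np.hstack([V[0][80:280,140:340],V[1][120:320,330:530]]),(800,400))[:,:,::-1])
c,b=blob(V[1],(170,308),23,"orange"); print(c,b)
E
```

```text
clock: 14.5
position: [0.5417, -0.2164, 0.1478]
ee_rot: [3.141, -0.0, 0.001]
force: [0.5, -0.2, -0.9]
width: 0.998
gripper_force: 0.0
clock: 15.0
position: [0.5057, -0.3298, 0.1475]
ee_rot: [3.142, -0.004, -0.0]
force: [1.2, 0.2, 0.6]
width: 0.999
gripper_force: 0.0
clk 15.0 pos [ 0.5057 -0.3298  0.1475] w 0.999 f [1.2 0.2 0.6]
dr [ 0.001  0.    -0.023] slide now-axes [-0.011  0.016  0.458] slide aligned [-0.011  0.016  0.458]
[169.18067633 307.68719807] (154, 293, 31, 31)
```

View pics/e.png

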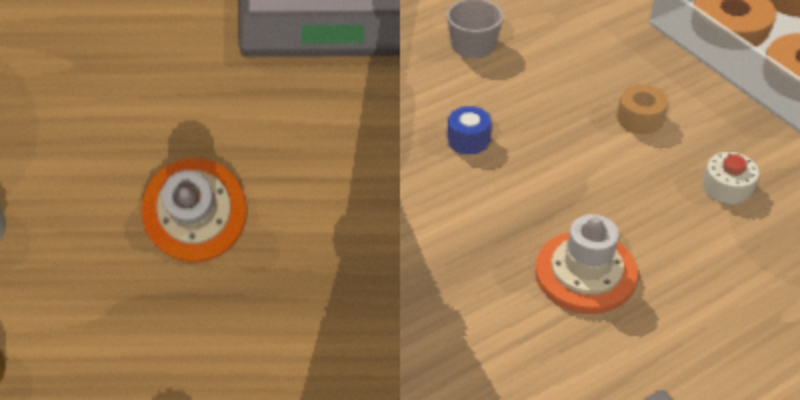

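The collar is seated at (593,240) with the spindle tip protruding. Now I grasp the orange knob.

```bash
python3 -m pendant '{"slide":[[-0.011,0.016,0.06],[0,0,0.12],[0,0,0.12],[0,0,0.1],[0,0,0.058],[0,0,0],[0,0,0],[0,0,0],[0,0,0],[0,0,0]],"dr":[[0,0,0],[0,0,0],[0,0,0],[0,0,0],[0,0,0],[0,0,0],[0,0,0],[0,0,0],[0,0,0],[0,0,0]],"claw":[1,1,1,1,1,1,0,0,0,0]}' 15
python3 -m pendant '{"slide":[[0,0,0],[0,0,0],[0,0,0],[0,0,0],[0,0,0]],"dr":[[0,0,0],[0,0,0],[0,0,0],[0,0,0],[0,0,0]],"claw":[0,0,0,0,0]}' 15
python3 go.py .6503 .133 .15
```

```text
clock: 16.1
position: [0.5035, -0.3339, 0.0112]
ee_rot: [3.141, -0.001, 0.002]
force: [-0.3, 0.0, -0.5]
width: 0.7
gripper_force: 0.0
clock: 16.6
position: [0.5031, -0.3337, 0.0104]
ee_rot: [3.141, -0.001, 0.0]
force: [-0.8, 1.0, 4.2]
width: 0.517
gripper_force: 15.0
clk 16.6 pos [ 0.5031 -0.3337  0.0104] w 0.517 f [-0.8  1.   4.2]
dr [ 0.002 -0.002 -0.003] slide now-axes [ 0.49  -1.556 -0.466] slide aligned [ 0.491 -1.556 -0.465]
```

```bash
python3 -m pendant '{"slide":[[0,0,-0.08],[0,0,-0.14],[0,0,-0.14],[0,0,-0.14],[0.04,-0.12,0],[0.04,-0.13,0],[0.04,-0.13,0],[0.04,-0.13,0],[0.04,-0.13,0],[0.04,-0.13,0]],"dr":[[0,0,0],[0,0,0],[0,0,0],[0,0,0],[0,0,0],[0,0,0],[0,0,0],[0,0,0],[0,0,0],[0,0,0]],"claw":[0,0,0,0,0,0,0,0,0,0]}'
python3 -m pendant '{"slide":[[0.04,-0.13,0],[0.04,-0.13,0],[0.04,-0.13,0],[0.04,-0.13,0],[0.04,-0.13,0],[0.04,-0.13,0],[0,0,0],[0,0,0]],"dr":[[0,0,0],[0,0,0],[0,0,0],[0,0,0],[0,0,0],[0,0,0],[0,0,0],[0,0,0]],"claw":[0,0,0,0,0,0,0,0]}'
python3 go.py .6503 .133 .11
```

```text
clock: 17.6
position: [0.575, -0.101, 0.1599]
ee_rot: [3.142, -0.001, -0.001]
force: [0.5, -0.1, 0.9]
width: 0.517
gripper_force: 15.0
clock: 18.4
position: [0.6466, 0.1326, 0.1593]
ee_rot: [3.142, 0.003, -0.002]
force: [-0.1, -1.1, -1.7]
width: 0.513
gripper_force: 15.0
clk 18.4 pos [0.6466 0.1326 0.1593] w 0.513 f [-0.1 -1.1 -1.7]
dr [0.    0.01  0.018] slide now-axes [ 0.012 -0.001  0.164] slide aligned [ 0.012 -0.001  0.164]
```

```bash
python3 -m pendant '{"slide":[[0.012,0,0],[0,0,0.06],[0,0,0.06],[0,0,0.06],[0,0,0.04],[0,0,0.03],[0,0,0],[0,0,0]],"dr":[[0,0,0],[0,0,0],[0,0,0],[0,0,0],[0,0,0],[0,0,0],[0,0,0],[0,0,0]],"claw":[0,0,0,0,0,0,0,0]}'
python3 go.py .6503 .133 .077
```

```text
clock: 19.2
position: [0.651, 0.1311, 0.0856]
ee_rot: [-3.142, 0.001, -0.001]
force: [0.4, 0.5, -0.3]
width: 0.516
gripper_force: 15.0
clk 19.2 pos [0.651  0.1311 0.0856] w 0.516 f [ 0.4  0.5 -0.3]
dr [-0.    -0.004 -0.006] slide now-axes [-0.002 -0.006  0.029] slide aligned [-0.002 -0.006  0.029]
```

```bash
python3 -m pendant '{"slide":[[-0.002,-0.006,0.015],[0,0,0.014],[0,0,0],[0,0,0],[0,0,0],[0,0,0],[0,0,0],[0,0,0],[0,0,-0.1],[0,0,-0.14]],"dr":[[0,0,0],[0,0,0],[0,0,0],[0,0,0],[0,0,0],[0,0,0],[0,0,0],[0,0,0],[0,0,0],[0,0,0]],"claw":[0,0,0,0.8,0.8,0.8,0.8,0.8,0.8,0.8]}'
python3 go.py .5027 .3368 .15
```

```text
clock: 20.2
position: [0.6483, 0.1326, 0.1467]
ee_rot: [3.14, -0.0, -0.008]
force: [0.1, 0.9, -0.3]
width: 0.8
gripper_force: 0.0
clk 20.2 pos [0.6483 0.1326 0.1467] w 0.8 f [ 0.1  0.9 -0.3]
dr [ 0.012  0.043 -0.001] slide now-axes [-0.485 -0.681 -0.009] slide aligned [-0.485 -0.681 -0.011]
```

```bash
python3 -m pendant '{"slide":[[0,0,-0.05],[-0.08,-0.114,0],[-0.08,-0.114,0],[-0.08,-0.114,0],[-0.08,-0.114,0],[-0.08,-0.114,0],[-0.085,-0.111,0],[0,0,0.05],[0,0,0],[0,0,0]],"dr":[[0,0,0],[0,0,0],[0,0,0],[0,0,0],[0,0,0],[0,0,0],[0,0,0],[0,0,0],[0,0,0],[0,0,0]],"claw":[0.8,0.8,1,1,1,1,1,1,1,1]}'
python3 go.py .5027 .3368 .008
python3 - <<'E'
from h import *
V=[arm.get_image(n) for n in("top","scene")]
cv2.imwrite("pics/f.png",cv2.resize(np.hstack([V[0][80:280,140:340],V[1][120:320,330:530]]),(800,400))[:,:,::-1])
E
```

```text
clock: 21.2
position: [0.5051, 0.3363, 0.1482]
ee_rot: [3.14, -0.002, -0.0]
force: [0.1, -0.1, 0.9]
width: 1.0
gripper_force: 0.0
clk 21.2 pos [0.5051 0.3363 0.1482] w 1.0 f [ 0.1 -0.1  0.9]
dr [ 0.011  0.002 -0.012] slide now-axes [-0.008 -0.002  0.467] slide aligned [-0.008 -0.002  0.467]
```

View pics/f.png

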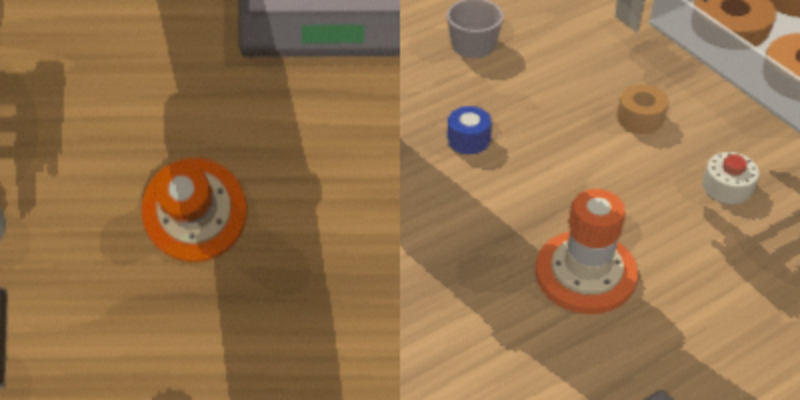

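The orange stack is complete and upright at (597,230). Next is the bush.

```bash
python3 -m pendant '{"slide":[[-0.008,-0.002,0.1],[0,0,0.12],[0,0,0.12],[0,0,0.09],[0,0,0.037],[0,0,0],[0,0,0],[0,0,0],[0,0,0],[0,0,0]],"dr":[[0,0,0],[0,0,0],[0,0,0],[0,0,0],[0,0,0],[0,0,0],[0,0,0],[0,0,0],[0,0,0],[0,0,0]],"claw":[1,1,1,1,1,1,0,0,0,0]}' 30
python3 -m pendant '{"slide":[[0,0,0],[0,0,0],[0,0,0],[0,0,0],[0,0,0]],"dr":[[0,0,0],[0,0,0],[0,0,0],[0,0,0],[0,0,0]],"claw":[0,0,0,0,0]}' 30
python3 go.py .6051 -.1318 .15
```

```text
clock: 22.3
position: [0.5028, 0.3384, 0.0093]
ee_rot: [-3.141, 0.001, -0.002]
force: [-0.2, 0.4, 0.3]
width: 0.702
gripper_force: 0.0
clock: 22.8
position: [0.5024, 0.3379, 0.0088]
ee_rot: [3.141, -0.001, 0.001]
force: [-0.3, -0.9, 6.0]
width: 0.588
gripper_force: 30.0
clk 22.8 pos [0.5024 0.3379 0.0088] w 0.588 f [-0.3 -0.9  6. ]
dr [ 0.002 -0.003 -0.003] slide now-axes [ 0.343  1.566 -0.47 ] slide aligned [ 0.342  1.566 -0.471]
```

```bash
python3 -m pendant '{"slide":[[0,0,-0.08],[0,0,-0.13],[0,0,-0.14],[0,0,-0.14],[0.026,0.12,0],[0.026,0.12,0],[0.026,0.12,0],[0.026,0.12,0],[0.026,0.12,0],[0.026,0.12,0]],"dr":[[0,0,0],[0,0,0],[0,0,0],[0,0,0],[0,0,0],[0,0,0],[0,0,0],[0,0,0],[0,0,0],[0,0,0]],"claw":[0,0,0,0,0,0,0,0,0,0]}'
python3 -m pendant '{"slide":[[0.026,0.12,0],[0.026,0.12,0],[0.026,0.12,0],[0.026,0.12,0],[0.026,0.12,0],[0.026,0.12,0],[0.03,0.12,0],[0,0,0],[0,0,0]],"dr":[[0,0,0],[0,0,0],[0,0,0],[0,0,0],[0,0,0],[0,0,0],[0,0,0],[0,0,0],[0,0,0]],"claw":[0,0,0,0,0,0,0,0,0]}'
python3 go.py .6051 -.1318 .07
python3 - <<'E'
from h import *
V=[arm.get_image(n) for n in("top","scene")]
print(2*(proj("scene",(.6051,-.1318,.056))-[200,170]))
cv2.imwrite("pics/g.png",cv2.resize(np.hstack([V[0][110:310,280:480],V[1][170:370,200:400]]),(800,400))[:,:,::-1])
E
```

```text
clock: 23.8
position: [0.5486, 0.1205, 0.1548]
ee_rot: [3.141, -0.0, -0.002]
force: [0.9, -0.0, -3.2]
width: 0.589
gripper_force: 30.0
clock: 24.7
position: [0.6041, -0.131, 0.1544]
ee_rot: [-3.141, 0.004, 0.002]
force: [-0.7, 0.6, -3.4]
width: 0.587
gripper_force: 30.0
clk 24.7 pos [ 0.6041 -0.131   0.1544] w 0.587 f [-0.7  0.6 -3.4]
dr [-0.002  0.013 -0.023] slide now-axes [0.004 0.003 0.281] slide aligned [0.003 0.003 0.281]
[186.27714365 227.14904719]
```

View pics/g.png

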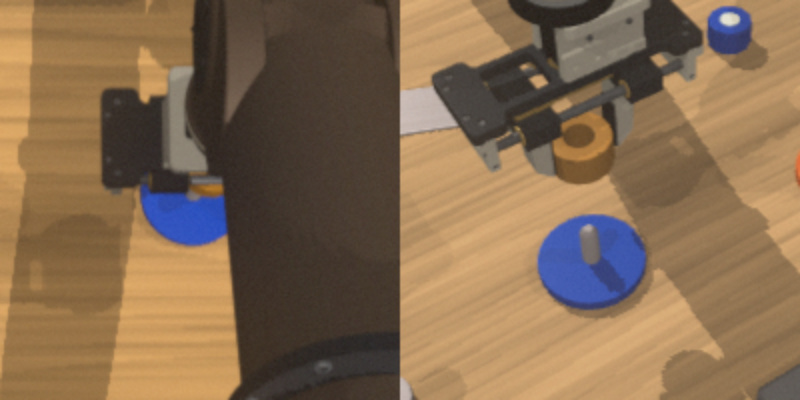

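The tip is at (588,228), matching the prediction of (586,227), with the bush level above it.

```bash
python3 -m pendant '{"slide":[[0.003,0.003,0.06],[0,0,0.07],[0,0,0.06],[0,0,0.06],[0,0,0.06],[0,0,0.05],[0,0,0.04],[0,0,0.015],[0,0,0],[0,0,0]],"dr":[[0,0,0],[0,0,0],[0,0,0],[0,0,0],[0,0,0],[0,0,0],[0,0,0],[0,0,0],[0,0,0],[0,0,0]],"claw":[0,0,0,0,0,0,0,0,0,0]}'
python3 go.py .6051 -.1318 .0213
```

```text
clock: 25.8
position: [0.6062, -0.1308, 0.0314]
ee_rot: [3.141, -0.0, 0.002]
force: [0.3, 0.4, -3.8]
width: 0.585
gripper_force: 30.0
clk 25.8 pos [ 0.6062 -0.1308  0.0314] w 0.585 f [ 0.3  0.4 -3.8]
dr [ 0.001 -0.008 -0.002] slide now-axes [-0.004  0.003  0.034] slide aligned [-0.004  0.003  0.034]
```

```bash
python3 -m pendant '{"slide":[[-0.003,0.003,0.018],[0,0,0.016],[0,0,0],[0,0,0],[0,0,0],[0,0,0],[0,0,0],[0,0,0],[0,0,-0.1],[0,0,-0.14]],"dr":[[0,0,0],[0,0,0],[0,0,0],[0,0,0],[0,0,0],[0,0,0],[0,0,0],[0,0,0],[0,0,0],[0,0,0]],"claw":[0,0,0,0.85,0.85,0.85,0.85,0.85,0.85,0.85]}'
python3 go.py .4242 .1515 .15
```

```text
clock: 26.8
position: [0.6028, -0.1315, 0.0912]
ee_rot: [-3.141, 0.0, 0.008]
force: [0.7, 0.1, 0.1]
width: 0.849
gripper_force: 0.0
clk 26.8 pos [ 0.6028 -0.1315  0.0912] w 0.849 f [0.7 0.1 0.1]
dr [-0.006  0.042 -0.001] slide now-axes [-0.596 -0.943 -0.192] slide aligned [-0.595 -0.943 -0.196]
```

```bash
python3 -m pendant '{"slide":[[0,0,-0.1],[0,0,-0.1],[-0.085,-0.135,0],[-0.085,-0.135,0],[-0.085,-0.135,0],[-0.085,-0.135,0],[-0.085,-0.135,0],[-0.085,-0.135,0],[-0.085,-0.135,0],[0,0,0]],"dr":[[0,0,0],[0,0,0],[0,0,0],[0,0,0],[0,0,0],[0,0,0],[0,0,0],[0,0,0],[0,0,0],[0,0,0]],"claw":[0.85,0.85,1,1,1,1,1,1,1,1]}'
python3 go.py .4242 .1515 .01
python3 - <<'E'
from h import *
V=[arm.get_image(n) for n in("top","scene")]
c,b=blob(V[1],(365,181),8,"grey"); print("dot",c,b,at("scene",c,.032))
cv2.imwrite("pics/i.png",cv2.resize(np.hstack([V[0][110:310,280:480],V[1][170:370,200:400]]),(800,400))[:,:,::-1])
E
```

```text
clock: 27.8
position: [0.4229, 0.1576, 0.1531]
ee_rot: [-3.139, -0.014, 0.001]
force: [0.6, -0.5, -0.6]
width: 1.0
gripper_force: 0.0
clk 27.8 pos [0.4229 0.1576 0.1531] w 1.0 f [ 0.6 -0.5 -0.6]
dr [-0.019  0.003  0.075] slide now-axes [0.004 0.021 0.477] slide aligned [0.004 0.02  0.477]
dot [364.5        179.05925926] (360, 176, 10, 7) [0.42439321 0.1511929 ]
```

View pics/i.png

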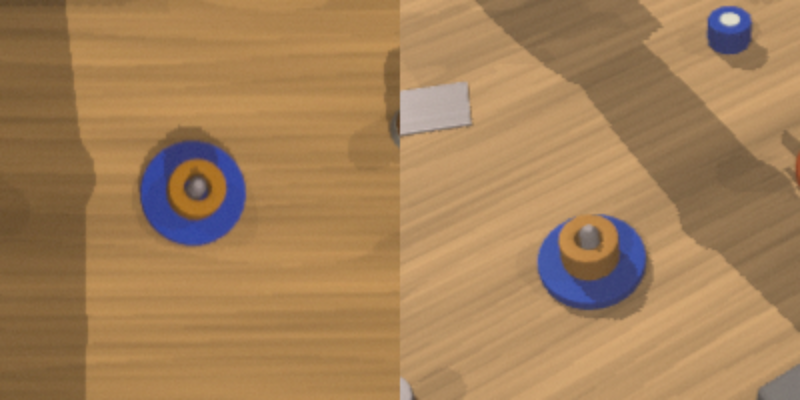

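The bush is seated at (589,247). The white dot gives (0.424, 0.151) for the blue knob, which agrees with the first fix.

```bash
python3 -m pendant '{"slide":[[0.004,0.014,0.06],[0,0.006,0.12],[0,0,0.12],[0,0,0.12],[0,0,0.057],[0,0,0],[0,0,0],[0,0,0],[0,0,0],[0,0,0]],"dr":[[0,0,0],[0,0,0],[0,0,0],[0,0,0],[0,0,0],[0,0,0],[0,0,0],[0,0,0],[0,0,0],[0,0,0]],"claw":[1,1,1,1,1,1,0,0,0,0]}' 15
python3 -m pendant '{"slide":[[0,0,0],[0,0,0],[0,0,0],[0,0,0],[0,0,0]],"dr":[[0,0,0],[0,0,0],[0,0,0],[0,0,0],[0,0,0]],"claw":[0,0,0,0,0]}' 15
python3 go.py .6051 -.1318 .15
```

```text
clock: 28.9
position: [0.4282, 0.1459, 0.0104]
ee_rot: [-3.141, 0.001, -0.003]
force: [1.5, -0.4, -0.6]
width: 0.701
gripper_force: 0.0
clock: 29.4
position: [0.4277, 0.146, 0.0098]
ee_rot: [-3.141, 0.0, -0.001]
force: [0.0, 0.0, 5.8]
width: 0.52
gripper_force: 15.0
clk 29.4 pos [0.4277 0.146  0.0098] w 0.52 f [0.  0.  5.8]
dr [-0.002 -0.005 -0.001] slide now-axes [ 0.592  0.926 -0.467] slide aligned [ 0.591  0.926 -0.467]
```

The arm was still settling, so the grip is about 3.5 mm off in x. I'll allow for that and check the knob in hand.

```bash
python3 -m pendant '{"slide":[[0,0,-0.08],[0,0,-0.13],[0,0,-0.13],[0,0,-0.13],[0.073,0.115,0],[0.073,0.115,0],[0.073,0.115,0],[0.073,0.115,0],[0.073,0.115,0],[0.073,0.115,0]],"dr":[[0,0,0],[0,0,0],[0,0,0],[0,0,0],[0,0,0],[0,0,0],[0,0,0],[0,0,0],[0,0,0],[0,0,0]],"claw":[0,0,0,0,0,0,0,0,0,0]}'
python3 -m pendant '{"slide":[[0.075,0.115,0],[0.075,0.11,0],[0,0,0],[0,0,0],[0,0,0]],"dr":[[0,0,0],[0,0,0],[0,0,0],[0,0,0],[0,0,0]],"claw":[0,0,0,0,0]}'
python3 go.py .6086 -.1318 .06
python3 - <<'E'
from h import *
V=arm.get_image("scene"); p=arm.observe()["position"]
print("dot expected if centred",2*(proj("scene",p+[0,0,.0222])-[200,140]), "if -3.5mm",2*(proj("scene",p+[-.0035,0,.0222])-[200,140]))
cv2.imwrite("pics/j.png",cv2.resize(V[140:340,200:400],(400,400))[:,:,::-1])
E
```

```text
clock: 30.4
position: [0.5591, -0.0628, 0.1502]
ee_rot: [3.142, -0.0, -0.001]
force: [1.1, 0.3, -0.2]
width: 0.524
gripper_force: 15.0
clock: 30.9
position: [0.6031, -0.1274, 0.1501]
ee_rot: [-3.141, -0.002, 0.002]
force: [-0.7, 0.4, -0.6]
width: 0.515
gripper_force: 15.0
clk 30.9 pos [ 0.6031 -0.1274  0.1501] w 0.515 f [-0.7  0.4 -0.6]
dr [-0.007  0.01   0.008] slide now-axes [0.019 0.015 0.3  ] slide aligned [0.018 0.015 0.3  ]
dot expected if centred [179.8891547  194.86683913] if -3.5mm [177.73122134 192.14964446]
```

View pics/j.png

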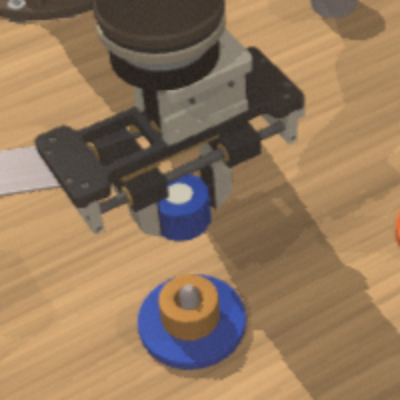

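The knob is level and its dot is near (178,194), consistent with the offset. I shift first, then lower.

```bash
python3 -m pendant '{"slide":[[0.016,0.014,0],[0,0,0.06],[0,0,0.08],[0,0,0.07],[0,0,0.05],[0,0,0.02],[0,0,0],[0,0,0]],"dr":[[0,0,0],[0,0,0],[0,0,0],[0,0,0],[0,0,0],[0,0,0],[0,0,0],[0,0,0]],"claw":[0,0,0,0,0,0,0,0]}'
python3 go.py .608 -.1318 .0523
```

```text
clock: 31.75
position: [0.6092, -0.1329, 0.0673]
ee_rot: [3.141, -0.0, 0.002]
force: [-0.4, -0.3, 0.1]
width: 0.516
gripper_force: 15.0
clk 31.75 pos [ 0.6092 -0.1329  0.0673] w 0.516 f [-0.4 -0.3  0.1]
dr [ 0.001 -0.01  -0.001] slide now-axes [-0.004 -0.004  0.05 ] slide aligned [-0.004 -0.004  0.05 ]
```

```bash
python3 -m pendant '{"slide":[[-0.004,-0.004,0],[0,0,0.02],[0,0,0.02],[0,0,0.01],[0,0,0],[0,0,0]],"dr":[[0,0,0],[0,0,0],[0,0,0],[0,0,0],[0,0,0],[0,0,0]],"claw":[0,0,0,0,0,0]}'
python3 go.py .608 -.1318 .0523
```

```text
clock: 32.35
position: [0.6073, -0.1317, 0.0514]
ee_rot: [3.142, -0.001, -0.0]
force: [-0.7, -0.0, 1.7]
width: 0.516
gripper_force: 15.0
clk 32.35 pos [ 0.6073 -0.1317  0.0514] w 0.516 f [-0.7 -0.   1.7]
dr [ 0.     0.002 -0.003] slide now-axes [ 0.002  0.    -0.003] slide aligned [ 0.002  0.    -0.003]
```

Contact is light and at the right height, so I release and retreat.

```bash
python3 -m pendant '{"slide":[[0,0,0],[0,0,0],[0,0,0],[0,0,0],[0,0,0],[0,0,0],[0,0,-0.1],[0,0,-0.15],[0,0,-0.15],[0,0,-0.1]],"dr":[[0,0,0],[0,0,0],[0,0,0],[0,0,0],[0,0,0],[0,0,0],[0,0,0],[0,0,0],[0,0,0],[0,0,0]],"claw":[0.8,0.8,0.8,0.8,0.8,0.8,0.8,0.8,0.8,0.8]}'
python3 -m pendant '{"slide":[[-0.15,0,0],[-0.15,0,0],[-0.15,0,0],[-0.15,0,0],[0,0,0],[0,0,0]],"dr":[[0,0,0],[0,0,0],[0,0,0],[0,0,0],[0,0,0],[0,0,0]],"claw":[0.8,0.8,0.8,0.8,0.8,0.8]}'
python3 - <<'E'
from h import *
V=[arm.get_image(n) for n in("top","scene")]
for k,a,b in(("o",(.6503,.133,.098),0),("b",(.6051,-.1318,.074),0)): print(k,proj("scene",a)-[180,170],proj("top",a)-[180,80])
for nm,c in (("o",(427,222)),("b",(293,285))):
    try: print(nm,blob(V[1],proj("scene",(.6503,.133,.098) if nm=="o" else (.6051,-.1318,.074)),8,"grey"))
    except Exception as e: print(e)
cv2.imwrite("pics/k.png",cv2.resize(np.hstack([V[0][80:280,180:450],V[1][170:370,180:450]]),(800,296))[:,:,::-1])
E
```

```text
clock: 33.35
position: [0.6083, -0.1317, 0.205]
ee_rot: [3.141, -0.0, 0.005]
force: [1.1, -0.8, -0.2]
width: 0.803
gripper_force: 0.0
clock: 33.95
position: [0.427, -0.1319, 0.2021]
ee_rot: [3.141, -0.002, 0.002]
force: [0.5, 0.6, 0.7]
width: 0.798
gripper_force: 0.0
o [249.097223    53.04334464] [50.00330125 93.27868066]
b [112.4130965  107.34413868] [199.98431845 119.7931297 ]
o (array([429.01388889, 222.62222222]), (424, 219, 11, 8))
b (array([292.03839442, 276.80802792]), (286, 272, 13, 11))
```

View pics/k.png

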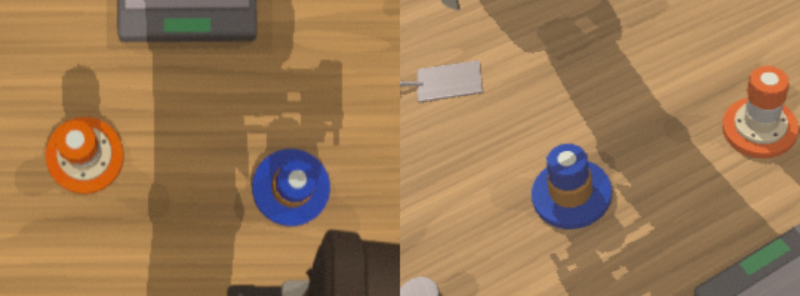

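Both stacks stand upright. The white dots, at (429.0,222.6) and (292.0,276.8), are within about 0.7 px of where seated knobs should be.

```bash
python3 -c "
from cell import arm
print(arm.sign_off())"
```

```text
the job is handed in; nothing more can be done
None
```

I put all five fittings on their stands in the order asked, each sitting flat in the final pictures, and handed the job in at about 34 s; I kept the arm well clear of the jar and timer, and sign-off returned no verdict.

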